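# Push the tin home into the filling station's corner stop

## Task

Push the brass-coloured tin along the bench into the corner of the filling station's aluminium stops, so that one long side lies flush against the long fence and one end touches the short end stop. Only push it with the fingers: it stays flat on the bench and is never lifted. Leave the bottle, the jar and the beaker where they stand, and finish with the hand clear of everything.

Things in the scene. Friction and masses are not known exactly. Their poses are not given: they have to be found in the camera images.
- station: Fixed L-shaped aluminium corner stop, 35 mm high, 12 mm thick, turned up to 0.2 rad. Origin: inside corner of the two stop faces, at bench level. The long fence's face is the plane x = 0 and runs from the corner to y = -340 mm; the short end stop's face is the plane y = 0 and runs to x = -110 mm. The tin belongs at x < 0, y < 0, the robot's side; home, its centre is at x = -47.5, y = -60 mm, axes parallel.
- tin: Brass-coloured tin, 0.4 to 0.8 kg, loose, some cm short of both stops and turned up to 0.35 rad from square with them. 95 mm along its x, 120 mm along its y (long sides, with paper labels, face +x and -x), 60 mm high; on top a filler neck 42 mm across, 5 mm high, 25 mm off centre towards +y. Origin: centre of its underside. It takes roughly 2 to 9 N to slide.
- column (a point): Top of the filling station's fixed steel column with its white filling head, 150 mm above the bench, behind the corner at x = 85, y = 110 mm of the station's frame. The head, 45 mm wide and 30 mm high, is swung aside: from this point it reaches 85 mm along the station's +y and 15 mm along -y.
- dropper: Bystander: amber glass bottle with black cap, 36 mm across, 78 mm high, upright. Origin: centre of its underside.
- jar: Bystander: white jar with red lid, 60 mm across, 65 mm high. Origin: centre of its underside.
- beaker: Bystander: open glass beaker, 64 mm across, 70 mm high. Origin: centre of its underside. The three bystanders stand in changing order: one behind the long fence, its centre 70 to 85 mm from the fence's face, one past the end stop and one 100 mm or more past the fence's free end.
Things that resemble listed ones, but are neither listed nor needed, are in the scene too. Of the things that look like the tin, the middle-sized one is meant.

How it is judged (in metres and radians):
At the end, for the whole second after the job is handed in: The tin stands flat and at rest in the corner: its long side within 5 mm of the fence's face, its end within 5 mm of the end stop's face, square with them within 0.04 rad (x of tin in the frame of station between -0.0525 and -0.0435 m and y of tin in the frame of station between -0.065 and -0.056 m and angle between the x axis of tin and the x axis of station, either way round below 0.04 rad and height (world z) of tin below 0.004 m and angle between tin's own z axis and vertical below 0.04 rad and linear speed of tin below 0.01 m/s); the robot touches nothing.
It fails at once if the tin is lifted, carried or tipped (height (world z) of tin above 0.008 m or angle between tin's own z axis and vertical above 0.12 rad).
It fails at once if the small amber glass bottle is moved or knocked over (distance of dropper from where it was at the start of the episode above 0.015 m or angle between dropper's own z axis and vertical above 0.3 rad).
It fails at once if the white jar is moved or knocked over (distance of jar from where it was at the start of the episode above 0.015 m or angle between jar's own z axis and vertical above 0.3 rad).
It fails at once if the glass beaker is moved or knocked over (distance of beaker from where it was at the start of the episode above 0.015 m or angle between beaker's own z axis and vertical above 0.3 rad).
It also fails if it takes over 48 s, if anything falls off the work surface, if the arm or the gripper's body presses on something with over 40 N, if the wrist force passes 120 N, or if a joint passes its speed limit or range.

## Robot

A 6-joint arm with a two-finger parallel gripper is mounted at the origin on the work surface. World frame = base frame: x ahead of the robot, y to its left, z up, the work surface at z = 0. Lengths are in mm, angles in rad, forces in N, time in s.
With the tool pointing down it reaches from about 350 to 875 mm from the base axis. Payload 4.2 kg.
Tool frame: the origin (TCP) lies midway between the tips of the shut fingers; the grasp point (between the pads) lies 19 mm behind it; z points along the fingers, y is the direction in which the jaws open and shut (so a half turn about z gives the same grasp; the last joint's range is limited). The gripper opens to 85 mm and grips with 20 to 120 N. Pads are 22 mm wide; open, the fingers measure 114 mm over their backs; the gripper's body (76 mm by 85 mm) begins 54 mm behind the grasp point. The pads swing forward as they close: fully open they stand 13 mm farther back than shut.
Start: joints at [1.367, 0.385, 0.008, 0, -1.194, -0.259], TCP at [279.001, 559.248, 231.312] pointing down, gripper open.
Joint ranges: [-3.14, 3.14], [-1.21, 2.06], [-1.07, 1.41], [-3.16, 2.05], [-2.99, -0.16], [-3.1, 3.1]. Speed limits (rad/s): [2.79, 2.79, 3.14, 3.14, 3.14, 3.14].

## Interface

Orientations are given as a unit quaternion [x, y, z, w].
In Python, from bench import arm gives the robot as it stands. The module is installed in compiled form; this text tells all that it offers.
- The arm moves only by the tool drive_tool, never from a script. Its argument "moves" is a list that holds one entry, the list of rows, each a list of 7 numbers: the opening, from 0 (shut) to 1 (fully open), then the shift along the tool's x, y, z in m, then the turn, a rotation vector about the tool's x, y, z in rad. In form: [[[hand, dx, dy, dz, wx, wy, wz], ...]]. A call has 1 to 20 rows; each row shifts and turns the pose as measured when the row begins, along the tool's axes as they then stand; what a row does not reach is not made up. A row lasts 1/10 s, in which the tool goes at most 50 mm and 8.59 degrees, less where a joint would pass 70% of its speed; a pose out of reach is approached as far as the arm can. A call with a gripper value outside its range is refused whole. The fingers move at their own pace and stop on an object; the grip force is fixed at half the most. Time passes only in rows, so rows that do not move let the fingers close. It gives the time, the measured TCP pose, the force and the opening at its end, in the units of the state.
- arm.read_state(): the state, without advancing time (a new reading comes with each control period).
- arm.get_image(name): name is "scene" or "top"; returns (picture, depth): 420x560x3 uint8, red, green, blue; 420x560 float32, mm along the optical axis (not along the pixel's ray), 0 where there is no reading.
- arm.camera_params(name): a dict with "fov_y" (degrees; the focal length in pixels is half the picture's height over the tangent of half this angle, whatever the lens; pixels are square), "cx", "cy" (the principal point, pixels), "world_from_camera" (4x4, takes a point from camera to world coordinates). Camera axes: x right, y down, z forward; pixel columns grow to the right and rows downward; lengths in mm; the calibration is good to about 2 mm. A picture is of the moment at which its call begins. camera_params takes no time and is no camera call.
- arm.job_done(): hands the job in, once; it reports no verdict.
The state is a dict: "clock": time; "joints": joint angles; "joint_vel": joint speeds; "joint_efforts": joint torques, N m; "position": TCP position; "ee_rot": TCP orientation; "contact_force": force on the tool from outside, world axes, zero at the start; "wrist_torque": the same for the moment, N m; "gripper_width": finger opening in mm.
Only numpy, scipy, OpenCV 4.12 (cv2) and the standard library are available. Lean on these libraries where they do the work, as an engineer would, in place of code of your own. Each camera call takes 0.05 s, during which the arm holds its last target.

## Working session

There is one attempt and no reset: what is moved stays moved. The work goes in short steps, Python scripts to look and compute and a tool call to move; the robot and the scene stay as the last step left them, time stands still between calls to the robot, and variables do not carry over. Pictures are saved under pics/ and viewed, and the job is handed in when it is done.

Besides the shell and the picture viewer there is one more tool, called after "Call:" as name(argument=value, ...) on one line, values as JSON. drive_tool: Moves the arm, as the interface text tells. Its arguments: {"type":"object","properties":{"moves":{"type":"array","items":{"type":"array","items":{"type":"array","items":{"type":"number"}}}}},"required":["moves"]}

```bash
mkdir -p pics; python3 - <<'E'
from bench import arm
import cv2, numpy as np, pickle
d={}
for n in("scene","top"):
    p,z=arm.get_image(n); c=arm.camera_params(n); d[n]=(p,z,c)
    cv2.imwrite(f"pics/{n}0.png",p[:,:,::-1]); print(n,c)
pickle.dump(d,open("d0.pkl","wb"))
print(arm.read_state())
E
```

```text
scene {'fov_y': 50.545675631984906, 'cx': 275.5566766129194, 'cy': 216.98292263046966, 'world_from_camera': array([[-7.23065197e-01,  4.87808569e-01, -4.89100727e-01,
         1.02282608e+03],
       [ 6.90685303e-01,  5.22248380e-01, -5.00210398e-01,
         4.74846893e+02],
       [ 1.14251439e-02, -6.99499413e-01, -7.14541837e-01,
         8.29899754e+02],
       [ 0.00000000e+00,  0.00000000e+00,  0.00000000e+00,
         1.00000000e+00]])}
top {'fov_y': 50.915968240282524, 'cx': 275.85659414610495, 'cy': 215.15722887104897, 'world_from_camera': array([[ 5.70660317e-03, -9.91193167e-01,  1.32300944e-01,
         4.42096387e+02],
       [-9.99900936e-01, -3.95363448e-03,  1.35087651e-02,
        -3.42788603e+01],
       [-1.28667261e-02, -1.32364927e-01, -9.91117538e-01,
         1.02165753e+03],
       [ 0.00000000e+00,  0.00000000e+00,  0.00000000e+00,
         1.00000000e+00]])}
{'clock': 0.1, 'joints': array([ 1.36657660e+00,  3.85447633e-01,  6.77993378e-03, -4.34624179e-04,
       -1.19401835e+00, -2.58605939e-01]), 'joint_vel': array([ 5.57940402e-05, -2.12695328e-03,  2.10722612e-03,  2.17968591e-03,
        2.63066601e-04,  1.27547107e-03]), 'joint_efforts': array([ 2.67868722e-05, -3.93315196e+01,  1.88930297e+01,  4.19799462e+00,
       -2.57643092e-03,  1.34800229e-05]), 'position': array([278.79743533, 558.78919865, 230.3571998 ]), 'ee_rot': array([ 9.73324490e-01, -2.29430827e-01, -1.76227829e-04,  9.50005071e-04]), 'contact_force': array([-0.65839457, -0.18156941,  0.22399648]), 'wrist_torque': array([ 0.01641332, -0.00097357, -0.00172421]), 'gripper_width': 85.2695831186245}
```

View pics/top0.png

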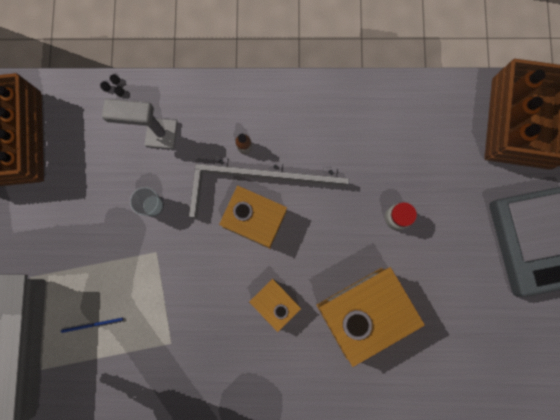

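View pics/scene0.png

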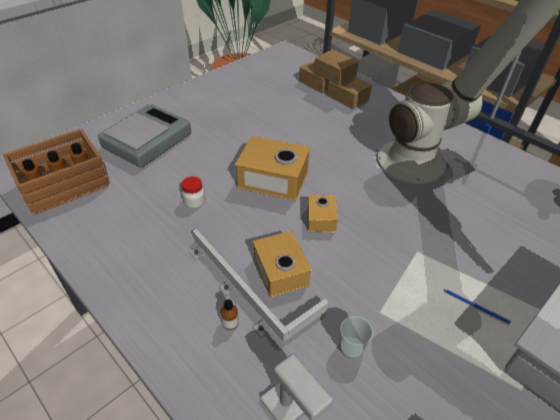

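The top view shows the L-stop with its corner near pixel (198,168) and the fence running right to (348,181). The end stop runs down to (193,215), and the middle tin is at (253,216) with its neck towards the end stop. The small tin is at (275,305) and the large one at (370,315). The beaker is past the end stop, the bottle behind the fence, and the jar past the free end.

```bash
cat > h.py <<'E'
import numpy as np, cv2
def cloud(z,c):
    h,w=z.shape; f=h/2/np.tan(np.radians(c['fov_y']/2))
    u,v=np.meshgrid(np.arange(w),np.arange(h))
    P=np.stack([(u-c['cx'])/f*z,(v-c['cy'])/f*z,z],-1); T=c['world_from_camera']
    W=P@T[:3,:3].T+T[:3,3]; W[z==0]=np.nan; return W
def rect(pts):
    return cv2.minAreaRect(pts[:,:2].astype(np.float32))
def tin(d,W,lo,hi,zr=(50,63)):
    hsv=cv2.cvtColor(d,cv2.COLOR_RGB2HSV)
    m=(hsv[...,0]>10)&(hsv[...,0]<30)&(hsv[...,1]>130)&(W[...,2]>zr[0])&(W[...,2]<zr[1])
    m&=(W[...,0]>lo[0])&(W[...,0]<hi[0])&(W[...,1]>lo[1])&(W[...,1]<hi[1])
    return m
E
python3 - <<'E'
import pickle,numpy as np,cv2
from h import *
d=pickle.load(open("d0.pkl","rb"))
for n in d:
    p,z,c=d[n]; W=cloud(z,c)
    print(n,"bench z",np.nanmedian(W[...,2]))
    if n=="top":
        for u,v in [(200,168),(270,173),(345,181),(194,212),(253,230),(243,211),(275,300),(355,300),(243,140),(403,215),(150,205),(160,130),(127,110)]: print((u,v),np.round(W[v,u],1))
    m=tin(p,W,(380,-200),(700,200))
    nl,lab,st,ce=cv2.connectedComponentsWithStats(m.astype(np.uint8))
    for i in range(1,nl):
        if st[i,4]>300:
            q=W[lab==i]; r=rect(q); print(st[i,4],ce[i],r,np.median(q[:,2])); print(np.round(cv2.boxPoints(r),1).tolist())
    # station: z 30..38, x 
    m=(W[...,2]>29)&(W[...,2]<40)&(W[...,0]>430)&(W[...,0]<620)&(W[...,1]>-260)&(W[...,1]<220)
    hsv=cv2.cvtColor(p,cv2.COLOR_RGB2HSV); m&=(hsv[...,1]<60)&(hsv[...,2]>110)
    nl,lab,st,ce=cv2.connectedComponentsWithStats(m.astype(np.uint8))
    for i in range(1,nl):
        if st[i,4]>100: q=W[lab==i]; print("grey",st[i],ce[i],q.min(0),q.max(0))
E
```

```text
scene bench z 0.7116186305009933
1447 [280.64478231 256.27781617] ((568.9788818359375, 29.794219970703125), (121.32601928710938, 96.1457290649414), 65.74910736083984) 60.86162320658809
[[500.20001220703125, -5.800000190734863], [587.9000244140625, -45.29999923706055], [637.7000122070312, 65.4000015258789], [550.0999755859375, 104.80000305175781]]
grey [307 298  21  17 142] [317.45070423 306.4084507 ] [570.06058722 158.64646226  29.30586948] [619.82985472 175.05836431  38.84646216]
top bench z 0.3991957769013652
(200, 168) [681.8 153.5  36.8]
(270, 173) [670.6  -6.9  36.7]
(345, 181) [ 652.3 -177.4   37.6]
(194, 212) [580.5 164.9  33.5]
(253, 230) [537.6  28.8  58.8]
(243, 211) [578.5  50.8  66.1]
(275, 300) [386.2 -20.2  47.3]
(355, 300) [ 389.4 -187.5   84.9]
(243, 140) [736.   52.4  76. ]
(403, 215) [ 570.8 -297.6   68. ]
(150, 205) [601.  275.1   2.6]
(160, 130) [766.6 244.6  52.6]
(127, 110) [775.8 285.9 152.4]
1840 [254.32717391 216.69130435] ((568.838134765625, 29.879104614257812), (120.72482299804688, 96.78840637207031), 66.23542022705078) 60.66591272887433
[[500.20001220703125, -5.900000095367432], [588.7999877929688, -44.900001525878906], [637.5, 65.5999984741211], [548.9000244140625, 104.5999984741211]]
grey [190 195   7  22 102] [192.40196078 204.85294118] [571.19823362 161.31193125  30.9722606 ] [619.45876879 175.09535336  39.67214416]
```

```bash
python3 - <<'E'
import pickle,numpy as np,cv2
from h import *
d=pickle.load(open("d0.pkl","rb"))
for n in d:
    p,z,c=d[n]; W=cloud(z,c)
    m=(W[...,2]>31)&(W[...,2]<40)&(W[...,0]>560)&(W[...,0]<715)&(W[...,1]>-200)&(W[...,1]<190)
    hsv=cv2.cvtColor(p,cv2.COLOR_RGB2HSV); m&=(hsv[...,1]<60)
    q=W[m]
    F=q[(q[:,1]<120)&(q[:,0]>640)]
    a=np.polyfit(F[:,1],F[:,0],1)
    for _ in range(3):
        r=F[:,0]-np.polyval(a,F[:,1]); F=F[np.abs(r)<9]; a=np.polyfit(F[:,1],F[:,0],1)
    r=F[:,0]-np.polyval(a,F[:,1])
    print(n,"fence mid x=%.4f*y+%.1f"%tuple(a),len(F),"r pct",np.percentile(r,[1,5,50,95,99]),"z",np.median(F[:,2]),"yrange",F[:,1].min(),F[:,1].max())
    E=q[(q[:,0]<650)&(q[:,1]>140)]
    b=np.polyfit(E[:,0],E[:,1],1); r=E[:,1]-np.polyval(b,E[:,0])
    print("end y=%.4f*x+%.1f"%tuple(b),len(E),np.percentile(r,[1,5,50,95,99]),"xr",E[:,0].min(),E[:,0].max(), "at x=625:",np.polyval(b,625))
E
```

```text
scene fence mid x=0.0955*y+670.2 662 r pct [-6.68709056 -6.00951681  0.13239089  5.43179873  5.83675619] z 35.25639191115158 yrange -185.2826269597142 119.89562398692539
end y=-0.0920*x+221.9 218 [-6.88886344 -5.78897107  0.20937096  5.36374712  5.89873186] xr 570.060587221229 649.9661399306704 at x=625: 164.4395111526893
top fence mid x=0.0942*y+669.8 716 r pct [-6.12816436 -5.45359922 -0.10043429  5.8297451   6.47466935] z 35.36823088573425 yrange -182.86306026976322 119.82034793188265
end y=-0.0948*x+224.6 195 [-5.90088448 -5.64151633 -0.11581392  5.81006191  6.49893255] xr 570.8301309057337 649.7660738178095 at x=625: 165.3371952396182
```

Call:
drive_tool(moves=[[[0.6,0.033,0.03,0,0,0,0],[0.6,0.033,0.03,0,0,0,0],[0.6,0.033,0.03,0,0,0,0],[0.6,0.033,0.03,0,0,0,0],[0.6,0.033,0.03,0,0,0,0],[0.6,0.033,0.03,0,0,0,0],[0.6,0.033,0.03,0,0,0,0],[0.6,0.033,0.03,0,0,0,0],[0.6,0.033,0.03,0,0,0,0],[0.6,0.033,0.03,0,0,0,0],[0.6,0.033,0.03,0,0,0,0],[0.6,0.033,0.03,0,0,0,0],[0.6,0,0,0,0,0,-0.123],[0.6,0,0,0,0,0,-0.123],[0.6,0,0,0,0,0,-0.123],[0.6,0,0,0,0,0,0],[0.6,0,0,0,0,0,0]]])

```text
clock: 1.8
position: [474.9, 36.9, 224.8]
ee_rot: [0.999, -0.043, -0.005, 0.005]
contact_force: [-0.1, 0.2, -0.4]
gripper_width: 51.5
```

```bash
cat > s.py <<'E'
import numpy as np
from bench import arm
C=np.array([678.5,153.9]);th=-0.094
ex=np.array([np.cos(th),np.sin(th)]);ey=np.array([-np.sin(th),np.cos(th)])
def st():
    s=arm.read_state(); p=s['position'];q=s['ee_rot']
    x,y,z,w=q; tx=np.array([1-2*(y*y+z*z),2*(x*y+z*w),2*(x*z-y*w)]);tz=np.array([2*(x*z+y*w),2*(y*z-x*w),1-2*(x*x+y*y)])
    d=p[:2]-C
    print("t%.2f"%s['clock'],"pos",p.round(1),"station",(d@ex).round(1),(d@ey).round(1),"relyaw %.3f"%(np.arctan2(tx[1],tx[0])-th),"tz",tz.round(3),"F",s['contact_force'].round(1),"w%.1f"%s['gripper_width'],"j",s['joints'].round(2))
def look(name,n=("top","scene")):
    import cv2; from h import cloud,tin,rect
    for k in n:
        p,z=arm.get_image(k);W=cloud(z,arm.camera_params(k)); cv2.imwrite(f"pics/{name}_{k}.png",p[:,:,::-1])
        m=tin(p,W,(480,-150),(720,200),(57,63))
        nl,lab,s,ce=cv2.connectedComponentsWithStats(m.astype(np.uint8)); i=1+np.argmax(s[1:,4])
        r=rect(W[lab==i]);b=cv2.boxPoints(r); d=np.array(r[0])-C
        B=np.array([[(v-C)@ex,(v-C)@ey] for v in b])
        e=B[1]-B[0]; a=np.arctan2(e[1],e[0]); a=(a+np.pi/4)%(np.pi/2)-np.pi/4
        print(k,"n",s[i,4],"size",np.round(r[1],1),"ctr station",(d@ex).round(1),(d@ey).round(1),"rel ang %.3f"%a,"corners",B.round(0).tolist())
E
python3 -c "
from s import *
st()"
```

```text
t1.80 pos [474.9  36.9 224.8] station -191.7 -135.6 relyaw 0.008 tz [-0.01 -0.01 -1.  ] F [-0.1  0.2 -0.4] w51.5 j [ 0.42  0.14 -0.35  0.   -1.1   1.06]
```

Call:
drive_tool(moves=[[[0.6,0,-0.01,0.04,0,0,0],[0.6,0,-0.01,0.04,0,0,0],[0.6,0,0,0.04,0,0,0],[0.6,0,0,0.04,0,0,0],[0.6,0,0,0.03,0,0,0],[0.6,0,0,0.015,0,0,0],[0.6,0,0,0,0,0,0]]])

```text
clock: 2.5
position: [478.2, 58.6, 15.3]
ee_rot: [0.999, -0.049, -0.001, 0.004]
contact_force: [-0.5, -0.9, 0.6]
gripper_width: 51.2
```

```bash
python3 -c "
from s import *
st()"
```

```text
t2.50 pos [478.2  58.6  15.3] station -190.5 -113.6 relyaw -0.003 tz [-0.002 -0.007 -1.   ] F [-0.5 -0.9  0.6] w51.2 j [ 0.46  0.43 -0.6   0.01 -0.55  1.  ]
```

Call:
drive_tool(moves=[[[0.6,0.008,0,0,0,0,0],[0.6,0.008,0,0,0,0,0],[0.6,0.008,0,0,0,0,0],[0.6,0.006,0,0,0,0,0],[0.6,0.006,0,0,0,0,0],[0.6,0.006,0,0,0,0,0],[0.6,0.006,0,0,0,0,0],[0.6,0.006,0,0,0,0,0]]])

```text
clock: 3.3
position: [533.9, 52.4, 18.2]
ee_rot: [0.999, -0.051, -0.002, 0.004]
contact_force: [-4.8, 0.1, 1.9]
gripper_width: 51.5
```

```bash
python3 -c "
from s import *
st();look('a')"
```

```text
t3.30 pos [533.9  52.4  18.2] station -134.4 -114.6 relyaw -0.008 tz [-0.005 -0.007 -1.   ] F [-4.8  0.1  1.9] w51.5 j [ 0.4   0.49 -0.46  0.01 -0.63  1.06]
top n 1178 size [121.2  92.3] ctr station -70.2 -133.0 rel ang -0.250 corners [[-130.0, -180.0], [-41.0, -203.0], [-10.0, -86.0], [-100.0, -63.0]]
scene n 1442 size [121.5  96.9] ctr station -71.1 -132.5 rel ang -0.263 corners [[-134.0, -179.0], [-40.0, -204.0], [-9.0, -86.0], [-102.0, -61.0]]
```

Call:
drive_tool(moves=[[[0.6,-0.015,0,0,0,0,0],[0.6,0,0.015,0,0,0,0],[0.6,0,0,0,0,0,0],[0.6,0.008,0,0,0,0,0],[0.6,0.006,0,0,0,0,0],[0.6,0.006,0,0,0,0,0],[0.6,0.006,0,0,0,0,0],[0.6,0.005,0,0,0,0,0]]])

```text
clock: 4.2
position: [552.4, 34.5, 19.0]
ee_rot: [0.999, -0.051, -0.002, 0.004]
contact_force: [-8.5, -1.8, 4.6]
gripper_width: 51.4
```

```bash
python3 -c "
from s import *
st();look('b')"
```

```text
t4.20 pos [552.4  34.5  19. ] station -114.3 -130.7 relyaw -0.008 tz [-0.004 -0.007 -1.   ] F [-8.5 -1.8  4.6] w51.4 j [ 0.36  0.51 -0.41  0.01 -0.65  1.1 ]
top n 718 size [119.8  91.1] ctr station -50.8 -129.6 rel ang -0.110 corners [[-103.0, -184.0], [-12.0, -194.0], [1.0, -75.0], [-90.0, -65.0]]
scene n 1481 size [120.   97.2] ctr station -53.0 -128.7 rel ang -0.107 corners [[-108.0, -183.0], [-11.0, -194.0], [2.0, -74.0], [-95.0, -64.0]]
```

Squaring up as planned. I'll continue towards the fence.

Call:
drive_tool(moves=[[[0.6,0.004,0,0,0,0,0],[0.6,0.004,0,0,0,0,0],[0.6,0.003,0,0,0,0,0]]])

```text
clock: 4.6
position: [559.2, 30.9, 17.8]
ee_rot: [0.999, -0.053, -0.008, 0.006]
contact_force: [-8.0, -0.1, 6.7]
gripper_width: 51.2
```

```bash
python3 -c "
from s import *
st();look('c')"
```

```text
t4.60 pos [559.2  30.9  17.8] station -107.3 -133.6 relyaw -0.011 tz [-0.016 -0.011 -1.   ] F [-8.  -0.1  6.7] w51.2 j [ 0.35  0.53 -0.39  0.01 -0.68  1.11]
top n 547 size [99.1 53. ] ctr station -39.7 -174.3 rel ang 0.381 corners [[-96.0, -168.0], [-76.0, -217.0], [16.0, -180.0], [-4.0, -131.0]]
scene n 1518 size [120.6  98. ] ctr station -49.4 -129.0 rel ang -0.026 corners [[-100.0, -188.0], [-2.0, -191.0], [1.0, -70.0], [-97.0, -67.0]]
```

Call:
drive_tool(moves=[[[0.6,-0.015,0,0,0,0,0],[0.6,-0.01,0,0,0,0,0],[0.3,0,0,-0.04,0,0,0],[0.3,0,0,-0.04,0,0,0],[0.3,0,0,-0.04,0,0,0],[0.3,0.02,0.036,0,0,0,0],[0.3,0.03,0.036,0,0,0,0],[0.3,0.03,0.036,0,0,0,0],[0.3,0,0,0,0,0,0.14],[0.3,0,0,0,0,0,0.14],[0.3,0,0,0,0,0,0.14],[0.3,0,0,0,0,0,0.14],[0.3,0,0,0,0,0,0.14],[0.3,0,0,0,0,0,0.14],[0.3,0,0,0,0,0,0.14],[0.3,0,0,0,0,0,0.14],[0.3,0,0,0,0,0,0.14],[0.3,0,0,0,0,0,0.14],[0.3,0,0,0,0,0,0.14],[0.3,0,0,0,0,0,0]]])

```text
clock: 6.7
position: [639.2, -80.8, 154.1]
ee_rot: [-0.664, 0.747, -0.022, 0.017]
contact_force: [-0.7, 0.4, -0.5]
gripper_width: 25.4
```

```bash
python3 -c "
from s import *
st();look('d')"
```

```text
t6.70 pos [639.2 -80.8 154.1] station -17.1 -237.3 relyaw -1.594 tz [ 0.054 -0.011 -0.998] F [-0.7  0.4 -0.5] w25.4 j [ 0.13  0.45 -0.1   0.02 -0.97 -0.26]
top n 1471 size [121.1  96.3] ctr station -49.0 -128.3 rel ang -0.025 corners [[-99.0, -188.0], [-2.0, -190.0], [1.0, -69.0], [-96.0, -67.0]]
scene n 1466 size [120.   94.9] ctr station -48.1 -128.6 rel ang -0.030 corners [[-97.0, -187.0], [-2.0, -190.0], [1.0, -70.0], [-94.0, -67.0]]
```

Call:
drive_tool(moves=[[[0.3,0,0.017,0,-0.054,-0.01,-0.023],[0.3,0,0.015,0,0,0,0],[0.3,0,0,0.035,0,0,0],[0.3,0,0,0.035,0,0,0],[0.3,0,0,0.035,0,0,0],[0.3,0,0,0.02,0,0,0],[0.3,0,0,0,0,0,0]]])

```text
clock: 7.5
position: [612.3, -76.4, 27.6]
ee_rot: [-0.682, 0.731, -0.002, 0.006]
contact_force: [-0.6, 0.5, -0.2]
gripper_width: 25.7
```

```bash
python3 -c "
from s import *
st()"
```

```text
t7.50 pos [612.3 -76.4  27.6] station -44.3 -235.5 relyaw -1.546 tz [ 0.013  0.005 -1.   ] F [-0.6  0.5 -0.2] w25.7 j [ 0.14  0.57 -0.25 -0.01 -0.73 -0.2 ]
```

Call:
drive_tool(moves=[[[0.3,-0.01,0.004,0.009,-0.012,0,0.025],[0.3,-0.01,0,0,0,0,0],[0.3,-0.008,0,0,0,0,0],[0.3,-0.007,0,0,0,0,0],[0.3,-0.007,0,0,0,0,0],[0.3,-0.007,0,0,0,0,0],[0.3,-0.007,0,0,0,0,0],[0.3,-0.007,0,0,0,0,0]]])

```text
clock: 8.3
position: [617.5, -10.8, 24.2]
ee_rot: [-0.676, 0.737, -0.001, 0.005]
contact_force: [-0.7, -2.4, -1.7]
gripper_width: 25.9
```

```bash
python3 -c "
from s import *
st();look('e')"
```

```text
t8.30 pos [617.5 -10.8  24.2] station -45.3 -169.7 relyaw -1.564 tz [ 0.008  0.005 -1.   ] F [-0.7 -2.4 -1.7] w25.9 j [ 0.24  0.58 -0.25 -0.   -0.73 -0.33]
top n 643 size [116.5  43.8] ctr station -76.5 -96.2 rel ang 0.018 corners [[-97.0, -155.0], [-54.0, -154.0], [-56.0, -38.0], [-99.0, -38.0]]
scene n 1566 size [123.4  95.2] ctr station -49.7 -97.9 rel ang -0.003 corners [[-98.0, -159.0], [-2.0, -160.0], [-2.0, -36.0], [-97.0, -36.0]]
```

Call:
drive_tool(moves=[[[0.3,-0.007,0,0,0,0,0],[0.3,-0.007,0,0,0,0,0],[0.3,-0.006,0,0,0,0,0],[0.3,-0.006,0,0,0,0,0],[0.3,-0.005,0,0,0,0,0]]])

```text
clock: 8.9
position: [620.3, 21.9, 24.5]
ee_rot: [-0.676, 0.737, -0.001, 0.004]
contact_force: [0.4, -2.8, -0.6]
gripper_width: 25.6
```

```bash
python3 -c "
from s import *
st();look('f',('scene',))"
```

```text
t8.90 pos [620.3  21.9  24.5] station -45.5 -136.9 relyaw -1.564 tz [ 0.008  0.004 -1.   ] F [ 0.4 -2.8 -0.6] w25.6 j [ 0.29  0.58 -0.24 -0.   -0.74 -0.38]
scene n 1665 size [122.2  95.7] ctr station -50.6 -65.9 rel ang 0.005 corners [[-98.0, -127.0], [-2.0, -127.0], [-3.0, -5.0], [-99.0, -5.0]]
```

Near the end stop, so small steps until the force rises.

Call:
drive_tool(moves=[[[0.3,-0.003,0,0,0,0,0],[0.3,-0.003,0,0,0,0,0],[0.3,-0.003,0,0,0,0,0]]])

```text
clock: 9.25
position: [619.5, 26.9, 24.8]
ee_rot: [-0.675, 0.737, -0.002, -0.0]
contact_force: [2.9, -17.8, -0.9]
gripper_width: 25.5
```

```bash
python3 -c "
from s import *
st();look('g',('scene',))"
```

```text
t9.25 pos [619.5  26.9  24.8] station -46.8 -131.9 relyaw -1.565 tz [ 0.002 -0.002 -1.   ] F [  2.9 -17.8  -0.9] w25.5 j [ 0.31  0.58 -0.24  0.   -0.74 -0.4 ]
scene n 1690 size [122.5  96. ] ctr station -50.9 -60.3 rel ang -0.005 corners [[-99.0, -121.0], [-3.0, -122.0], [-3.0, 1.0], [-99.0, 1.0]]
```

Call:
drive_tool(moves=[[[0.3,0.015,0,0,0,0,0],[0.3,0.015,0,0,0,0,0],[0.3,0,0,-0.04,0,0,0],[0.3,0,0,-0.04,0,0,0],[0.6,0,0,-0.04,0,0,0],[0.6,-0.033,0.032,0,0,0,0],[0.6,-0.033,0.032,0,0,0,0],[0.6,-0.033,0.032,0,0,0,0],[0.6,0,0,0,0,0,-0.14],[0.6,0,0,0,0,0,-0.14],[0.6,0,0,0,0,0,-0.14],[0.6,0,0,0,0,0,-0.14],[0.6,0,0,0,0,0,-0.14],[0.6,0,0,0,0,0,-0.14],[0.6,0,0,0,0,0,-0.14],[0.6,0,0,0,0,0,-0.14],[0.6,0,0,0,0,0,-0.14],[0.6,0,0,0,0,0,-0.14],[0.6,0,0,0,0,0,-0.14],[0.6,0,0,0,0,0,0]]])

```text
clock: 11.3
position: [531.9, 105.8, 155.7]
ee_rot: [0.999, -0.031, 0.013, -0.012]
contact_force: [0.2, -0.0, 0.1]
gripper_width: 51.2
```

```bash
python3 -c "
from s import *
st();look('i')"
```

```text
t11.30 pos [531.9 105.8 155.7] station -141.5 -61.6 relyaw 0.032 tz [ 0.026  0.024 -0.999] F [ 0.2 -0.   0.1] w51.2 j [ 0.49  0.3  -0.32 -0.01 -0.92  1.03]
top n 1396 size [120.1  96.5] ctr station -51.8 -60.3 rel ang -0.001 corners [[-100.0, -120.0], [-4.0, -120.0], [-4.0, -0.0], [-100.0, -0.0]]
scene n 1648 size [120.3  95.3] ctr station -51.0 -59.8 rel ang -0.009 corners [[-99.0, -120.0], [-4.0, -120.0], [-3.0, -0.0], [-98.0, 1.0]]
```

Call:
drive_tool(moves=[[[0.6,0,0,0,-0.024,-0.026,0.032],[0.6,0,0,0.035,0,0,0],[0.6,0,0,0.035,0,0,0],[0.6,0,0,0.035,0,0,0],[0.6,0,0,0.025,0,0,0],[0.6,0,0,0,0,0,0]]])

```text
clock: 12.0
position: [535.2, 107.2, 24.8]
ee_rot: [0.998, -0.057, 0.003, -0.003]
contact_force: [0.0, -0.3, -0.7]
gripper_width: 51.1
```

```bash
python3 -c "
from s import *
st()"
```

```text
t12.00 pos [535.2 107.2  24.8] station -138.3 -59.9 relyaw -0.020 tz [ 0.006  0.006 -1.   ] F [ 0.  -0.3 -0.7] w51.1 j [ 0.49  0.49 -0.43 -0.   -0.64  0.97]
```

Call:
drive_tool(moves=[[[0.6,0.008,0,0,0,0,-0.02],[0.6,0.008,0,0,0,0,0],[0.6,0.006,0,0,0,0,0],[0.6,0.004,0,0,0,0,0],[0.6,0.003,0,0,0,0,0],[0.6,0.003,0,0,0,0,0]]])

```text
clock: 12.6
position: [569.2, 104.4, 29.5]
ee_rot: [0.999, -0.048, 0.003, -0.004]
contact_force: [-12.4, 7.1, 5.3]
gripper_width: 51.4
```

```bash
python3 -c "
from s import *
st()"
```

```text
t12.60 pos [569.2 104.4  29.5] station -104.2 -59.6 relyaw -0.002 tz [ 0.006  0.008 -1.   ] F [-12.4   7.1   5.3] w51.4 j [ 0.46  0.52 -0.35 -0.01 -0.69  1.02]
```

Call:
drive_tool(moves=[[[0.6,0.003,0,0.002,0,0,0],[0.6,0.003,0,0,0,0,0]]])

```text
clock: 12.8
position: [568.8, 103.7, 27.7]
ee_rot: [0.999, -0.048, -0.004, -0.003]
contact_force: [-9.1, 5.1, 2.5]
gripper_width: 51.5
```

```bash
python3 -c "
from s import *
st();look('j')"
```

```text
t12.80 pos [568.8 103.7  27.7] station -104.5 -60.3 relyaw -0.002 tz [-0.007  0.006 -1.   ] F [-9.1  5.1  2.5] w51.5 j [ 0.46  0.53 -0.34 -0.01 -0.71  1.03]
top n 860 size [88.4 89.4] ctr station -43.8 -76.3 rel ang 0.002 corners [[-88.0, -121.0], [1.0, -120.0], [1.0, -32.0], [-89.0, -32.0]]
scene n 1700 size [120.9  99.3] ctr station -48.1 -60.6 rel ang -0.001 corners [[-98.0, -121.0], [1.0, -121.0], [2.0, -0.0], [-98.0, -0.0]]
```

Call:
drive_tool(moves=[[[0.6,-0.01,0,0,0,0,0],[0.6,-0.02,0,0,0,0,0],[0.6,-0.02,0,0,0,0,0],[0.6,0,0,-0.04,0,0,0],[0.6,0,0,-0.04,0,0,0],[0.6,0,0,-0.04,0,0,0],[0.6,-0.03,0,-0.02,0,0,0],[0.6,-0.03,0,0,0,0,0],[0.6,0,0,0,0,0,0],[0.6,0,0,0,0,0,0]]])

```text
clock: 13.9
position: [459.2, 114.8, 178.6]
ee_rot: [0.999, -0.047, 0.005, -0.007]
contact_force: [1.4, 0.6, -0.3]
gripper_width: 51.3
```

```bash
python3 -c "
from s import *
st();look('k')"
```

```text
t13.90 pos [459.2 114.8 178.6] station -214.7 -59.5 relyaw -0.001 tz [ 0.011  0.013 -1.   ] F [ 1.4  0.6 -0.3] w51.3 j [ 0.59  0.17 -0.44 -0.01 -0.95  0.89]
top n 1735 size [119.9  97.3] ctr station -47.1 -60.6 rel ang 0.001 corners [[-96.0, -121.0], [2.0, -120.0], [1.0, -1.0], [-96.0, -1.0]]
scene n 1665 size [120.4  95.5] ctr station -46.4 -60.3 rel ang -0.006 corners [[-95.0, -120.0], [1.0, -121.0], [2.0, -0.0], [-94.0, 0.0]]
```

View pics/k_top.png

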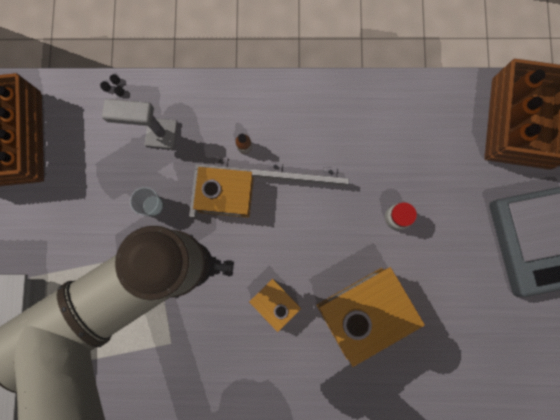

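View pics/k_scene.png

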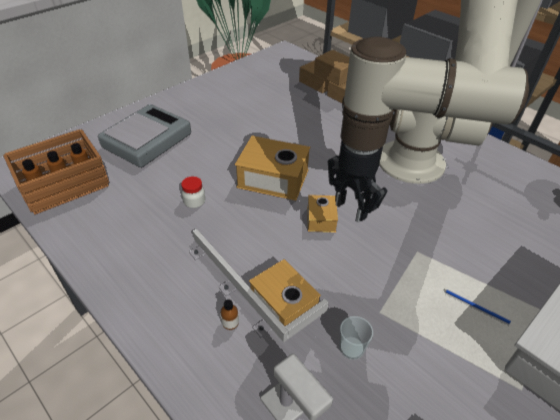

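The tin sits flush in the corner at pixel (222,191) in the top view. Bottle (243,141), jar (403,215) and beaker (147,202) are where they were at the start, and the hand is raised clear.

```bash
python3 -c "
from bench import arm
print(arm.job_done())"
```

```text
the job is handed in; nothing more can be done
None
```

I pushed the middle-sized tin into the corner and handed the job in at about 14 s. I pushed it square against the long fence with two fingers and slid it along the fence to the end stop. Sliding along the fence left it about 3–4 mm off, so I gave it a last push to close that gap.

- **Tin position:** the final camera check puts its centre at x = -47.1 / -46.4 mm and y = -60.6 / -60.3 mm (top / scene camera), where home is -47.5 / -60. It is square within 0.006 rad. The two cameras agree within 1 mm, about the size of their calibration error.
- **Force:** contact readings were about 18 N against the end stop and up to about 15 N in the last push against the fence. I only read them at the end of each move, so brief higher forces could have gone unseen.
- **Bystanders:** the bottle, jar and beaker look unmoved in the final pictures. I compared them by eye and did not measure them.
- **Hand:** it finished raised to about 179 mm and clear of everything.

No check failed. Some top-camera readings during the pushes were off because the arm hid part of the tin, so I used the scene camera for those.

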